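# Cap the sample pot and hold the lamp's dead-man plunger

### The job

Get the sample pot in the lamp stand disinfected: first screw its loose orange cap fully tight (clockwise seen from above, up to its stop), and leave the plunger of the switch box alone until that is done. Then press the plunger down from above about half-way, so that its green band is level with the collar (never push it to the bottom), hold it there steadily for at least three seconds, and finish the job while still holding it at half-way. Do not disturb the gel bottle, the stapler or the spare blue-capped pot.

Things in the scene. Friction and masses are not known exactly. Their poses are not given: they have to be found in the camera images.
- lamp_stand: White disinfecting lamp stand, fixed to the desk, 160 x 160 mm and 50 mm high, origin at the centre of its underside. On its middle an aluminium disc (104 mm across, top 58 mm above the desk) with a violet lamp ring and a black socket (60 mm across, top 70 mm above the desk), in which a pale plastic sample pot (45 mm across) is firmly held, upright and unable to turn. The pot's orange screw cap sits on top, from 110 to 130 mm above the desk.
- cap_top (a point): Centre of the top face of the orange ribbed screw cap on the pot in the lamp stand, 130 mm above the desk. The cap is round, about 49 mm across the ribs (the hard body is 48 mm) and 20 mm high below this point, and turns about its upright axis only (it does not rise or come off). Its x axis runs along the white bar marked on the cap's top, from the centre outwards, and turns with the cap.
- pot_cap (a joint): Turn of the orange cap in rad, growing as it is tightened (clockwise seen from above). It starts loose, between 0.1 and 0.6; the tight stop is at 1.4. When it is tight the white bar on it points along minus 1.4 rad (1.4 rad clockwise seen from above) from the lamp stand's own x axis. A black line on the white top of the lamp stand (65 mm from the cap axis) shows that direction. Light friction (about 0.06 N m) keeps it where it is left.
- switch_box: Grey dead-man switch box, fixed to the desk, 120 x 120 mm and 45 mm high, origin at the centre of its underside, with a black collar (64 mm across, top 52 mm above the desk) round the plunger.
- plunger_top (a point): Centre of the flat top face of the plunger of the switch box, 86 mm above the desk when free. The plunger is an upright cylinder with a black head, 48 mm across and 10 mm high, over three bands of 8 mm each, 44 mm across: red on top, green in the middle, yellow lowest. It sinks straight down into the collar against a spring and comes back up when released.
- plunger (a joint): How far the plunger is pressed in, in m: 0 free, 0.024 at the bottom. Half-way is 0.012 (top face 74 mm above the desk); the green band is level with the collar's top from 0.008 to 0.016. The spring pushes back with about 2 N at first touch, 5.5 N half-way and 9 N at the bottom.
- gel_mid (a point): Bystander: clear hand-gel bottle with a blue cap, 56 mm across, 140 mm high, loose near the lamp stand; this point is on its axis half-way up.
- spare_mid (a point): Bystander: spare pale sample pot with a blue cap, 48 mm across, 66 mm high, loose on the desk; this point is on its axis half-way up.
- stapler_mid (a point): Bystander: blue and black stapler, 130 mm long (along its y axis), 36 mm wide, 46 mm high, loose near the switch box; this point is at its middle half-way up.
Mind the look-alikes: they are no part of the job. There is more than one size of the lamp_stand; the job needs the larger.

How it is judged:
By the outcome, as a careful person would: the job done as asked, in the order asked, and still so for the second after the job is handed in, while the arm keeps its last pose, push and grip.
It also fails if it takes over 53 s, if anything falls off the work surface, if the arm or the gripper's body presses on something with over 40 N, if the wrist force passes 120 N, or if a joint passes its speed limit or range.

### The arm

A 6-joint arm with a two-finger parallel gripper is mounted at the origin on the work surface. World frame = base frame: x ahead of the robot, y to its left, z up, the work surface at z = 0. Lengths are in m, angles in degrees, forces in N, time in s.
With the tool pointing down it reaches from about 0.4 to 0.825 m from the base axis. Payload 7 kg.
Tool frame: the origin (TCP) lies at the very end of the fingers, on their centre line; the grasp point (between the pads) lies tcp_to_grasp behind it (tcp_to_grasp is the distance from the TCP to the grasp point, in m); x points along the fingers, y is the direction in which the jaws open and shut, and the axes are right-handed (so a half turn about x gives the same grasp; the last joint's range is limited). The gripper opens to 88 mm and grips with 3 to 60 N. Pads are 19 mm wide; open, the fingers measure 130 mm over their backs; the gripper's body (78 mm by 193 mm) begins 47 mm behind the grasp point.
Start: joints at [82.512, 20.546, 0.682, 0, -70.136, -16.507], TCP at [0.275, 0.617, 0.227] pointing down, gripper open.
Joint ranges: [-176.03, 176.03], [-82.01, 121.73], [-58.28, 71.71], [-173.87, 95.51], [-174.79, -0.11], [-173.66, 173.66]. Speed limits (degrees/s): [136.94, 136.94, 172.46, 180, 180, 180].

### API

Orientations are given as [roll, pitch, yaw] about the fixed x, y, z axes, in that order (R = Rz(yaw) Ry(pitch) Rx(roll)).
In Python, from plant import * gives the robot as it stands. The module is installed in compiled form; this text tells all that it offers.
- The arm moves only by the shell command python3 -m pendant 'ROWS'. ROWS is JSON, a list of rows, each an object with "claw": the finger opening in mm, from 0 to 87.6; "linear": the shift along the tool's x, y, z in mm, a list of three; "twist": the turn about the tool's x in rad. In form: [{"claw": claw, "linear": [tx, ty, tz], "twist": twist}, ...]. A call has exactly 10 rows; each row shifts and turns the commanded pose from where the row before left it, along the tool's axes as they then stand; what a row does not reach is not made up. A row lasts 1/12 s, in which the tool goes at most 41.7 mm and 7.16 degrees, less where a joint would pass 70% of its speed; a pose out of reach is approached as far as the arm can. A call with a gripper value outside its range is refused whole. The fingers move at their own pace and stop on an object; the grip force is fixed at half the most. Time passes only in rows, so rows that do not move let the fingers close, or fill a call up. It gives the time, the measured TCP pose, the force and the opening at its end, in the units of the state.
- get_obs(): the state, without advancing time (a new reading comes with each control period).
- snapshot(name): name is "scene" or "side" or "wrist"; returns (picture, depth): 420x560x3 uint8, red, green, blue; 420x560 float32, m along the optical axis (not along the pixel's ray), 0 where there is no reading.
- camera_params(name): a dict with "fx", "fy", "cx", "cy" (pixels), "rvec" (rotation vector, rad) and "tvec" (3), from world to camera coordinates, as OpenCV has them. Camera axes: x right, y down, z forward; pixel columns grow to the right and rows downward; lengths in m; the calibration is good to about 2 mm. A picture is of the moment at which its call begins: read the wrist's pose just before it. camera_params takes no time and is no camera call; for the wrist camera it gives the pose at the moment of the call.
- close_job(): hands the job in, once; it reports no verdict.
Trained networks look in the newest picture that a camera, given by its name, has taken for a name from the list of things; names that differ only in an ending like _2 or _b are one class to them, and where a whole thing is asked for, a point or a joint stands for the part that bears it (a point fixed in the world has none). Each returns a list of dicts, best first, with "confidence" (0 to 1); they miss things now and then, are a little off and sometimes report something else, mostly with a low value. They report only what shows in the picture. A call takes as long as a camera call. They do not tell look-alikes from the thing itself.
- boxes_of(camera, target): "xy" ([column, row] in pixels, amid what is visible of it).
The state is a dict: "clock": time; "joint_pos": joint angles; "qvel": joint speeds; "tau": joint torques, N m; "tool_pos": TCP position; "orientation": TCP orientation; "force": force on the tool from outside, world axes, zero at the start; "moment": the same for the moment, N m; "opening": finger opening in m.
Only numpy, scipy, OpenCV 4.12 (cv2) and the standard library are available. Lean on these libraries where they do the work, as an engineer would, in place of code of your own. Each camera call takes 0.05 s, during which the arm holds its last target. There are 200 camera calls.

## Working session

There is one attempt and no reset: what is moved stays moved. The work goes in short steps, Python scripts to look and compute and a shell command to move; the robot and the scene stay as the last step left them, time stands still between calls to the robot, and variables do not carry over. Pictures are saved under pics/ and viewed, about 8 in all and at most 12, crops included, and the job is handed in when it is done.

```bash
mkdir -p pics
cat > h.py <<'E'
from plant import *
import numpy as np, cv2
def w2c(cam):
    p=camera_params(cam); R=cv2.Rodrigues(np.array(p["rvec"],float))[0]; return p,R,np.array(p["tvec"],float).ravel()
def px2w(cam,u,v,z=None,d=None):
    p,R,t=w2c(cam); ray=np.array([(u-p["cx"])/p["fx"],(v-p["cy"])/p["fy"],1.0])
    c=-R.T@t; r=R.T@ray
    s=d if d is not None else (z-c[2])/r[2]
    return c+s*r
def w2px(cam,P):
    p,R,t=w2c(cam); q=R@np.array(P)+t; return np.array([p["fx"]*q[0]/q[2]+p["cx"],p["fy"]*q[1]/q[2]+p["cy"]])
def save(n,img,s=1,crop=None):
    if crop: x0,y0,x1,y1=crop; img=img[y0:y1,x0:x1]
    cv2.imwrite("pics/"+n,cv2.resize(img[:,:,::-1],None,fx=s,fy=s,interpolation=cv2.INTER_CUBIC))
E
python3 - <<'E'
from h import *
o=get_obs(); print(o)
ims=[]
for c in ("scene","side"):
    im,d=snapshot(c); np.savez("pics/"+c,im=im,d=d)
    save(c+"0.png",im,1.4)
    for t in ("lamp_stand","cap_top","switch_box","plunger_top","gel_mid","spare_mid","stapler_mid"):
        for b in boxes_of(c,t):
            u,v=b["xy"]; dd=d[int(v),int(u)]
            print(c,t,np.round(b["xy"]),round(b["confidence"],2),np.round(px2w(c,u,v,d=dd),3))
E
```

```text
{'clock': 0.0, 'joint_pos': array([ 8.25114062e+01,  2.05900368e+01,  6.34110082e-01, -2.01365450e-02,
       -7.01359243e+01, -1.65046035e+01]), 'qvel': array([-0.01689673, -0.04272822,  0.01945495, -0.08174183,  0.03005401,
        0.0433141 ]), 'tau': array([ 1.87517021e-04, -5.82708442e+01,  2.93043888e+01,  6.99652523e+00,
        6.87154839e-03, -1.69074842e-04]), 'tool_pos': array([0.27432441, 0.61620768, 0.22564098]), 'orientation': array([  94.86096584,   89.90621794, -109.13908886]), 'force': array([-0.14352708, -0.46023919, -0.41627181]), 'moment': array([-0.02132304,  0.02473378, -0.02419506]), 'opening': 0.08748954437940124}
scene lamp_stand [231. 219.] 0.89 [ 0.609 -0.23   0.056]
scene lamp_stand [182. 192.] 0.63 [ 0.519 -0.44   0.039]
scene cap_top [233. 198.] 0.69 [ 0.593 -0.222  0.126]
scene cap_top [176. 178.] 0.41 [ 0.511 -0.458  0.084]
scene switch_box [391. 266.] 0.93 [0.647 0.234 0.05 ]
scene plunger_top [395. 251.] 0.78 [0.622 0.236 0.085]
scene plunger_top [395. 300.] 0.37 [0.744 0.258 0.045]
scene gel_mid [264. 242.] 0.65 [ 0.694 -0.096  0.09 ]
scene spare_mid [330. 203.] 0.85 [0.465 0.031 0.063]
scene stapler_mid [394. 301.] 0.71 [0.744 0.257 0.041]
side lamp_stand [307. 183.] 0.76 [ 0.561 -0.194  0.054]
side lamp_stand [352. 140.] 0.69 [ 0.496 -0.428  0.034]
side cap_top [310. 149.] 0.79 [ 0.572 -0.237  0.127]
side cap_top [355. 124.] 0.67 [ 0.498 -0.435  0.084]
side cap_top [309. 182.] 0.49 [ 0.555 -0.193  0.058]
side cap_top [324. 265.] 0.43 [0.454 0.035 0.064]
side switch_box [210. 336.] 0.84 [0.604 0.248 0.065]
side switch_box [210. 320.] 0.35 [0.612 0.229 0.085]
side plunger_top [208. 324.] 0.76 [0.611 0.236 0.084]
side plunger_top [253. 193.] 0.69 [ 0.66  -0.085  0.086]
side gel_mid [256. 192.] 0.68 [ 0.655 -0.087  0.089]
side spare_mid [326. 266.] 0.8 [0.451 0.035 0.064]
side stapler_mid [149. 328.] 0.57 [0.723 0.267 0.045]
side stapler_mid [255. 191.] 0.49 [ 0.657 -0.089  0.089]
```

View pics/scene0.png

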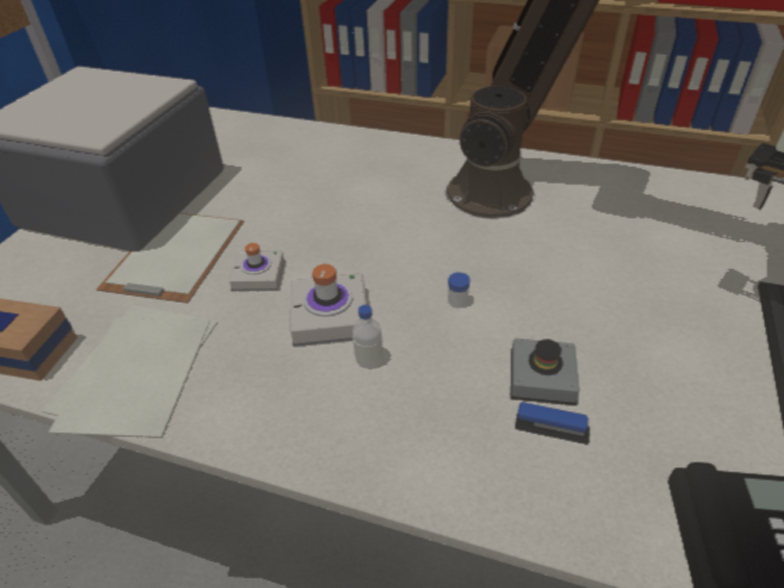

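Run:
```python
from h import *
# precise centres: cloud points near heights
for c in ("scene","side"):
    z=np.load("pics/%s.npz"%c); im,d=z["im"],z["d"]; p,R,t=w2c(c)
    v,u=np.mgrid[0:420,0:560]; P=(np.stack([(u-p["cx"])/p["fx"],(v-p["cy"])/p["fy"],np.ones_like(u)],-1)*d[...,None]-t)@R
    for n,(x,y),zz,r in (("cap",(.59,-.228),.13,.05),("plunger",(.617,.236),.086,.05),("small cap",(.505,-.44),.086,.05)):
        m=(d>0)&(abs(P[...,2]-zz)<.004)&(np.hypot(P[...,0]-x,P[...,1]-y)<r)
        q=P[m]; (cx,cy),rr=cv2.minEnclosingCircle(np.float32(q[:,:2]))
        print(c,n,m.sum(),np.round([cx,cy,rr],4),np.round(np.median(q,0),4))
    save(c+"_crop.png",im,5,(180,170,290,280) if c=="scene" else (250,110,370,220))
```

```text
scene cap 142 [ 0.579  -0.2324  0.0244] [ 0.5794 -0.2313  0.1291]
scene plunger 200 [0.6171 0.2274 0.0261] [0.6177 0.2278 0.0851]
scene small cap 56 [ 0.5011 -0.4478  0.018 ] [ 0.5016 -0.4466  0.0862]
side cap 206 [ 0.5754 -0.2334  0.025 ] [ 0.5747 -0.2308  0.1291]
side plunger 538 [0.6153 0.2287 0.0244] [0.6143 0.2297 0.0855]
side small cap 72 [ 0.4987 -0.4475  0.0168] [ 0.4977 -0.445   0.086 ]
```

View pics/side_crop.png

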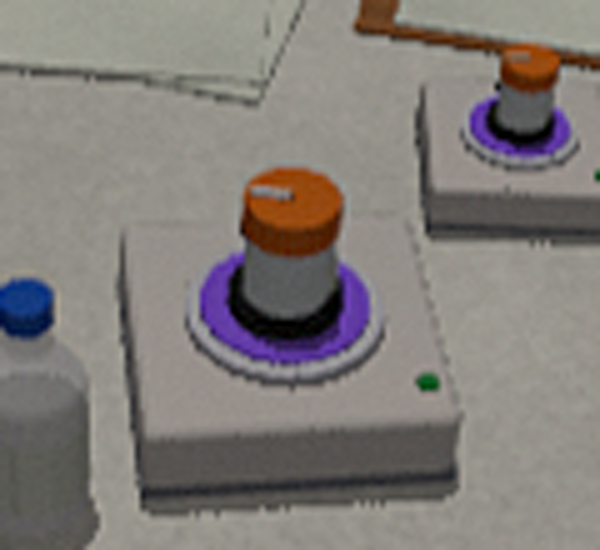

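Large stand: scene px (231,219) / side (307,183), cap top at 129 mm. The small look-alike is at scene (182,192) / side (352,140), cap top at 86 mm. The crop confirms that the front stand, with the wider base and taller pot, is the larger one. Its white bar is at about side (304,148), pointing left in the picture.

```bash
cat >> h.py <<'E'
from scipy.spatial.transform import Rotation as Ro
def go(target):
    o=get_obs(); R=Ro.from_euler("xyz",o["orientation"],degrees=True).as_matrix()
    d=R.T@(np.array(target)-o["tool_pos"])*1000
    print("t",round(o["clock"],2),"tcp",np.round(o["tool_pos"],4),"F",np.round(o["force"],1),"M",np.round(o["moment"],2),"open",round(o["opening"],4),"j",np.round(o["joint_pos"],1)); print("tool y,z in world",np.round(R[:,1],3),np.round(R[:,2],3),"x",np.round(R[:,0],4)); print("shift mm",np.round(d,1)); return o
E
python3 - <<'E'
from h import *
import plant
print([n for n in dir(plant) if not n.startswith("_")]); print(getattr(plant,"tcp_to_grasp",None))
go([.5765,-.233,.225])
z=np.load("pics/side.npz"); im=z["im"].astype(int)
c=w2px("side",[.5765,-.233,.13]); print(c)
a=px2w("side",304,148.4,z=.13); print(a, np.degrees(np.arctan2(a[1]+.233,a[0]-.5765)))
E
```

```text
['PlanningError', 'boxes_of', 'camera_params', 'close_job', 'get_obs', 'snapshot', 'tcp_to_grasp']
0.0188
t 0.8 tcp [0.2745 0.6166 0.2266] F [-0.3  0.8 -0. ] M [-0.03  0.05 -0.06] open 0.0876 j [ 82.5  20.5   0.7  -0.  -70.1 -16.5]
tool y,z in world [-0.407 -0.914 -0.   ] [-0.914  0.407  0.   ] x [-0.e+00  1.e-04 -1.e+00]
shift mm [   1.5  653.4 -621.4]
[307.78989736 148.31261323]
[ 0.58506083 -0.22937519  0.13      ] 22.948681362500114
```

```bash
python3 -m pendant '[{"claw":87,"linear":[0,29.7,-28.25],"twist":0},{"claw":87,"linear":[0,29.7,-28.25],"twist":0},{"claw":87,"linear":[0,29.7,-28.25],"twist":0},{"claw":87,"linear":[0,29.7,-28.25],"twist":0},{"claw":87,"linear":[0,29.7,-28.25],"twist":0},{"claw":87,"linear":[0,29.7,-28.25],"twist":0},{"claw":87,"linear":[0,29.7,-28.25],"twist":0},{"claw":87,"linear":[0,29.7,-28.25],"twist":0},{"claw":87,"linear":[0,29.7,-28.25],"twist":0},{"claw":87,"linear":[0,29.7,-28.25],"twist":0}]'
python3 -m pendant '[{"claw":87,"linear":[0,29.7,-28.25],"twist":0},{"claw":87,"linear":[0,29.7,-28.25],"twist":0},{"claw":87,"linear":[0,29.7,-28.25],"twist":0},{"claw":87,"linear":[0,29.7,-28.25],"twist":0},{"claw":87,"linear":[0,29.7,-28.25],"twist":0},{"claw":87,"linear":[0,29.7,-28.25],"twist":0},{"claw":87,"linear":[0,29.7,-28.25],"twist":0},{"claw":87,"linear":[0,29.7,-28.25],"twist":0},{"claw":87,"linear":[0,29.7,-28.25],"twist":0},{"claw":87,"linear":[0,29.7,-28.25],"twist":0}]'
python3 - <<'E'
from h import *
go([.5765,-.233,.225])
E
```

```text
clock: 1.63
tool_pos: [0.412, 0.2286, 0.227]
orientation: [-106.0, 89.9, 50.1]
force: [0.3, -0.1, -0.2]
opening: 0.087
clock: 2.47
tool_pos: [0.5495, -0.158, 0.2269]
orientation: [-154.5, 90.0, 1.5]
force: [-0.0, 1.0, 0.0]
opening: 0.0871
t 2.47 tcp [ 0.5495 -0.158   0.2269] F [-0.  1.  0.] M [ 0.16 -0.17  0.02] open 0.0871 j [  3.6  10.8 -12.6   0.  -66.5  62.4]
tool y,z in world [-0.407 -0.914 -0.   ] [-0.914  0.407 -0.001] x [ 7.e-04  0.e+00 -1.e+00]
shift mm [  1.9  57.5 -55.2]
```

```bash
python3 -m pendant '[{"claw":87,"linear":[0,26,-25],"twist":0},{"claw":87,"linear":[0,15,-14],"twist":0},{"claw":87,"linear":[0,0,0],"twist":0},{"claw":87,"linear":[0,0,0],"twist":0},{"claw":87,"linear":[0,0,0],"twist":0},{"claw":87,"linear":[0,0,0],"twist":0},{"claw":87,"linear":[0,0,0],"twist":0},{"claw":87,"linear":[0,0,0],"twist":0},{"claw":87,"linear":[0,0,0],"twist":0},{"claw":87,"linear":[0,0,0],"twist":0}]'
python3 - <<'E'
from h import *
go([.5765,-.233,.112])
im,d=snapshot("wrist"); save("wrist1.png",im,1.4); np.savez("pics/wrist1",im=im,d=d)
print(w2px("wrist",[.5765,-.233,.13]))
p,R,t=w2c("wrist"); v,u=np.mgrid[0:420,0:560]; P=(np.stack([(u-p["cx"])/p["fx"],(v-p["cy"])/p["fy"],np.ones_like(u)],-1)*d[...,None]-t)@R
m=(d>0)&(abs(P[...,2]-.129)<.004)&(np.hypot(P[...,0]-.5765,P[...,1]+.233)<.04)
q=P[m]
if len(q): print(len(q),cv2.minEnclosingCircle(np.float32(q[:,:2])),q.mean(0))
hsv=cv2.cvtColor(im,cv2.COLOR_RGB2HSV)
w=m&(hsv[...,1]<90); print("bar",w.sum(),P[w].mean(0) if w.any() else "")
b=(d>0)&(abs(P[...,2]-.05)<.004)&(hsv[...,2]<70)&(abs(np.hypot(P[...,0]-.5765,P[...,1]+.233)-.065)<.012); print("line",b.sum(),P[b].mean(0) if b.any() else "")
E
```

```text
clock: 3.3
tool_pos: [0.5681, -0.2086, 0.2268]
orientation: [-151.5, 90.0, 4.6]
force: [-0.2, -0.2, -1.0]
opening: 0.087
t 3.3 tcp [ 0.5681 -0.2086  0.2268] F [-0.2 -0.2 -1. ] M [-0.03 -0.01 -0.03] open 0.087 j [ -1.7  14.   -8.5  -0.  -67.4  67.7]
tool y,z in world [-0.406 -0.914 -0.   ] [-0.914  0.406 -0.   ] x [ 4.e-04  0.e+00 -1.e+00]
shift mm [114.8  18.9 -17.5]
[306.0379151  187.47562099]
2556 ((0.5757204294204712, -0.23393630981445312), 0.02467111311852932) [ 0.5766495  -0.23429716  0.13030924]
bar 159 [ 0.58562806 -0.23195059  0.13163009]
line 0
```

View pics/wrist1.png

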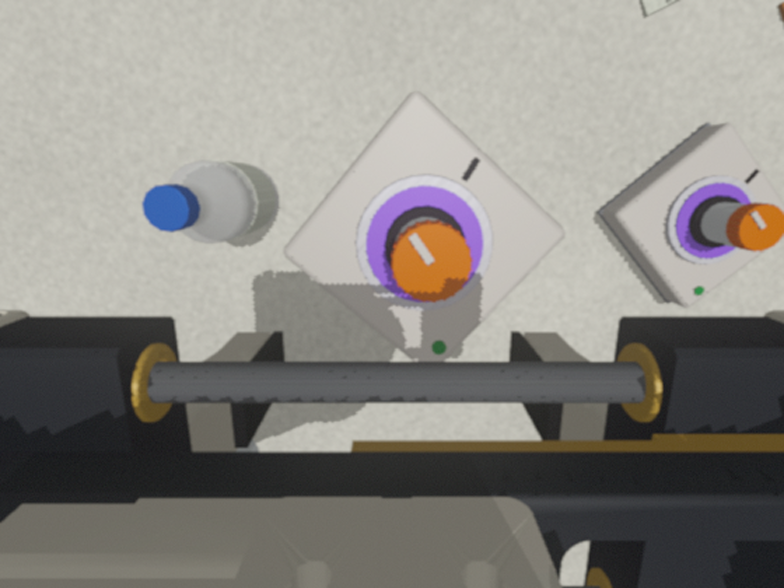

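Wrist view: orange cap at (430,260) with its bar pointing up-left. The black line on the stand is at (470,169), and the gel bottle is well clear at (210,205). The cap turns clockwise in the image. Next I work out the angle.

Run:
```python
from h import *
z=np.load("pics/wrist1.npz"); im,d=z["im"],z["d"]
hsv=cv2.cvtColor(im,cv2.COLOR_RGB2HSV)
c=np.array([.5758,-.2338])
def ang(u,v,zz): a=px2w("wrist",u,v,z=zz)[:2]-c; return np.degrees(np.arctan2(a[1],a[0])).round(1),np.hypot(*a).round(4)
print("line",ang(470/1.4,169/1.4,.05))
e0,e1=px2w("wrist",411/1.4,236/1.4,z=.13),px2w("wrist",431/1.4,264/1.4,z=.13); e=e0-e1
print("bar dir",np.degrees(np.arctan2(e[1],e[0])),e0,e1)
# orange centroid at z=.13
sub=np.zeros(d.shape,bool); sub[150:220,270:345]=1
m=sub&(hsv[...,1]<80)&(hsv[...,2]>140); n,l,s,cc=cv2.connectedComponentsWithStats(m.astype(np.uint8))
for i in range(1,n):
    if s[i,4]>25:
        q=np.array([px2w("wrist",x,y,z=.13)[:2] for y,x in np.argwhere(l==i)]); w,V=np.linalg.eigh(np.cov(q.T)); a=V[:,1]
        print(s[i],cc[i],q.mean(0),np.degrees(np.arctan2(a[1],a[0])),ang(*cc[i],.13))
go([.5762,-.2338,.112])
```

```text
line (np.float64(-55.9), np.float64(0.065))
bar dir 11.84258256986371 [ 0.59514338 -0.22980468  0.13      ] [ 0.57503098 -0.23402198  0.13      ]
[337 150   8  21  67] [342.1641791  156.05970149] [ 0.58842985 -0.26984208] 171.0684492776963 (np.float64(-70.7), np.float64(0.0382))
[292 167  18  22 164] [300.55487805 177.40853659] [ 0.58608514 -0.23216117] -168.21589604461832 (np.float64(9.1), np.float64(0.0104))
[337 177   8  43 110] [342.81818182 199.2       ] [ 0.55465635 -0.25727514] 159.16388118963457 (np.float64(-131.9), np.float64(0.0316))
[270 208  16   5  54] [276.12962963 210.46296296] [ 0.56855762 -0.20213086] 64.0115562060578 (np.float64(102.9), np.float64(0.0325))
[277 217  25   3  45] [287.71111111 218.48888889] [ 0.55808113 -0.20824004] 64.56375051439672 (np.float64(124.7), np.float64(0.0311))
t 3.35 tcp [ 0.5681 -0.2087  0.2267] F [0.8 0.2 0.2] M [ 0.03  0.01 -0.01] open 0.0868 j [ -1.7  14.   -8.5   0.  -67.4  67.7]
tool y,z in world [-0.406 -0.914 -0.   ] [-0.914  0.406 -0.   ] x [ 3.e-04 -0.e+00 -1.e+00]
shift mm [114.8  19.6 -17.5]
```

```bash
python3 -m pendant '[{"claw":87,"linear":[0,10,-8.75],"twist":0},{"claw":87,"linear":[0,10,-8.75],"twist":0},{"claw":87,"linear":[20,0,0],"twist":0},{"claw":87,"linear":[35,0,0],"twist":0},{"claw":87,"linear":[35,0,0],"twist":0},{"claw":87,"linear":[25,0,0],"twist":0},{"claw":87,"linear":[9,0,0],"twist":0},{"claw":87,"linear":[0,0,0],"twist":0},{"claw":87,"linear":[0,0,0],"twist":0},{"claw":87,"linear":[0,0,0],"twist":0}]'
python3 - <<'E'
from h import *
go([.5762,-.2338,.102])
E
```

```text
clock: 4.18
tool_pos: [0.5774, -0.2351, 0.1045]
orientation: [-171.9, 89.8, -15.9]
force: [1.0, -0.7, 1.0]
opening: 0.087
t 4.18 tcp [ 0.5774 -0.2351  0.1045] F [ 1.  -0.7  1. ] M [-0.02 -0.03 -0.04] open 0.087 j [ -4.2  21.4 -15.2   0.  -53.2  70.2]
tool y,z in world [-0.406 -0.914 -0.   ] [-0.914  0.406 -0.003] x [ 2.8e-03 -8.0e-04 -1.0e+00]
shift mm [ 2.5 -0.7  1.7]
```

```bash
python3 -m pendant '[{"claw":75,"linear":[0,-0.7,1.5],"twist":0},{"claw":40,"linear":[0,0,0],"twist":0},{"claw":40,"linear":[0,0,0],"twist":0},{"claw":40,"linear":[0,0,0],"twist":0},{"claw":40,"linear":[0,0,0],"twist":0},{"claw":40,"linear":[0,0,0],"twist":0},{"claw":40,"linear":[0,0,0],"twist":0},{"claw":40,"linear":[0,0,0],"twist":0},{"claw":40,"linear":[0,0,0],"twist":0},{"claw":40,"linear":[0,0,0],"twist":0}]'
python3 - <<'E'
from h import *
go([.5762,-.2338,.102])
E
```

```text
clock: 5.02
tool_pos: [0.5744, -0.2341, 0.1027]
orientation: [76.0, 89.9, -128.0]
force: [-2.3, -5.6, 1.5]
opening: 0.0475
t 5.02 tcp [ 0.5744 -0.2341  0.1027] F [-2.3 -5.6  1.5] M [-1.79  0.57  0.05] open 0.0475 j [ -4.1  21.4 -15.5   0.1 -53.1  70.1]
tool y,z in world [-0.407 -0.914  0.001] [-0.914  0.407  0.   ] x [-7.e-04 -1.e-03 -1.e+00]
shift mm [ 0.7 -1.  -1.5]
```

```bash
python3 -m pendant '[{"claw":40,"linear":[0,0,0],"twist":0.115},{"claw":40,"linear":[0,0,0],"twist":0.115},{"claw":40,"linear":[0,0,0],"twist":0.115},{"claw":40,"linear":[0,0,0],"twist":0.115},{"claw":40,"linear":[0,0,0],"twist":0.115},{"claw":40,"linear":[0,0,0],"twist":0.115},{"claw":40,"linear":[0,0,0],"twist":0.115},{"claw":40,"linear":[0,0,0],"twist":0.115},{"claw":40,"linear":[0,0,0],"twist":0.115},{"claw":40,"linear":[0,0,0],"twist":0.115}]'
python3 - <<'E'
from h import *
go([.5762,-.2338,.102])
E
python3 -m pendant '[{"claw":40,"linear":[0,0,0],"twist":0.03},{"claw":40,"linear":[0,0,0],"twist":0.03},{"claw":40,"linear":[0,0,0],"twist":0.03},{"claw":40,"linear":[0,0,0],"twist":0.03},{"claw":40,"linear":[0,0,0],"twist":0},{"claw":40,"linear":[0,0,0],"twist":0},{"claw":40,"linear":[0,0,0],"twist":0},{"claw":40,"linear":[0,0,0],"twist":0},{"claw":40,"linear":[0,0,0],"twist":0},{"claw":40,"linear":[0,0,0],"twist":0}]'
python3 - <<'E'
from h import *
go([.5762,-.2338,.102])
E
```

```text
clock: 5.85
tool_pos: [0.5754, -0.2335, 0.1028]
orientation: [-112.8, 89.9, -23.0]
force: [1.8, -2.3, -0.5]
opening: 0.0472
t 5.85 tcp [ 0.5754 -0.2335  0.1028] F [ 1.8 -2.3 -0.5] M [-0.66 -0.46  0.06] open 0.0472 j [ -4.1  21.4 -15.5   0.  -53.1   3.9]
tool y,z in world [-1.     0.003 -0.001] [ 0.003  1.    -0.   ] x [ 1.1e-03 -5.0e-04 -1.0e+00]
shift mm [ 0.8 -0.8 -0.3]
clock: 6.68
tool_pos: [0.5755, -0.2331, 0.1028]
orientation: [-82.8, 89.9, 0.5]
force: [4.3, 2.9, 1.3]
opening: 0.0477
t 6.68 tcp [ 0.5755 -0.2331  0.1028] F [4.3 2.9 1.3] M [ 1.03 -1.32  0.93] open 0.0477 j [ -4.1  21.4 -15.5  -0.  -53.1  -2.7]
tool y,z in world [-0.993  0.117 -0.001] [0.117 0.993 0.   ] x [ 0.0013  0.     -1.    ]
shift mm [ 0.8 -0.7 -0.6]
```

Resisting moment rose from 0.06 to 0.93 N m, so the cap is at its stop. I'll release, lift and check.

```bash
python3 -m pendant '[{"claw":87,"linear":[0,0,0],"twist":0},{"claw":87,"linear":[0,0,0],"twist":0},{"claw":87,"linear":[0,0,0],"twist":0},{"claw":87,"linear":[0,0,0],"twist":0},{"claw":87,"linear":[0,0,0],"twist":0},{"claw":87,"linear":[-30,0,0],"twist":0},{"claw":87,"linear":[-40,0,0],"twist":0},{"claw":87,"linear":[-40,0,0],"twist":0},{"claw":87,"linear":[-15,0,0],"twist":0},{"claw":87,"linear":[0,0,0],"twist":0}]'
python3 - <<'E'
from h import *
go([.616,.228,.225])
im,d=snapshot("wrist"); save("wrist2.png",im,1.4); np.savez("pics/wrist2",im=im,d=d)
im2,_=snapshot("side"); save("side2.png",im2,5,(250,110,370,220))
E
```

```text
clock: 7.52
tool_pos: [0.5769, -0.2341, 0.2332]
orientation: [-97.3, 89.5, -14.0]
force: [0.3, 0.6, -0.2]
opening: 0.087
t 7.52 tcp [ 0.5769 -0.2341  0.2332] F [ 0.3  0.6 -0.2] M [ 0.04 -0.13  0.02] open 0.087 j [ -4.1  15.1  -6.2   0.1 -68.2  -2.7]
tool y,z in world [-0.993  0.118 -0.008] [ 0.118  0.993 -0.001] x [ 0.008 -0.002 -1.   ]
shift mm [  7.6  15.6 463.5]
```

View pics/wrist2.png

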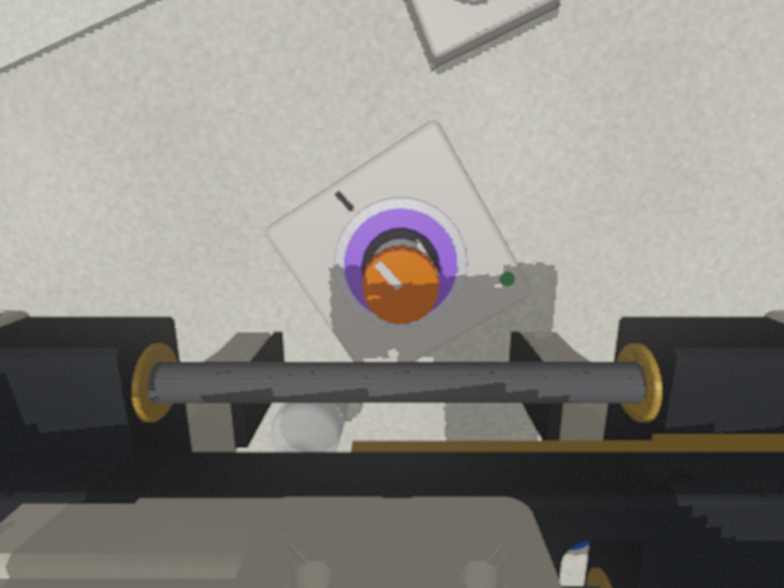

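Bar at (376,263)–(400,288) points at the black line at (345,201).

```bash
python3 - <<'E'
from h import *
f=lambda u,v,z: px2w("wrist",u/1.4,v/1.4,z=z)
e=f(376,263,.13)-f(400,288,.13); print("bar",np.degrees(np.arctan2(e[1],e[0])))
a=f(344.5,201,.05)-np.array([.576,-.2338,.05]); print("line",np.degrees(np.arctan2(a[1],a[0])))
e=f(337,193,.05)-f(352,209,.05); print("line own",np.degrees(np.arctan2(e[1],e[0])))
E
python3 -m pendant '[{"claw":0,"linear":[0,1.5,30],"twist":0},{"claw":0,"linear":[0,1.5,40],"twist":0},{"claw":0,"linear":[0,1.5,40],"twist":0},{"claw":0,"linear":[0,1.5,40],"twist":0},{"claw":0,"linear":[0,1.5,40],"twist":0},{"claw":0,"linear":[0,1.5,40],"twist":0},{"claw":0,"linear":[0,1.5,40],"twist":0},{"claw":0,"linear":[0,1.5,40],"twist":0},{"claw":0,"linear":[0,1.5,40],"twist":0},{"claw":0,"linear":[0,1.5,40],"twist":0}]'
python3 - <<'E'
from h import *
go([.616,.228,.15])
E
```

```text
bar -53.810847520875306
line -58.37913098005892
line own -54.024181175426236
clock: 8.45
tool_pos: [0.6048, 0.1574, 0.226]
orientation: [121.8, 89.8, -155.0]
force: [0.5, -0.7, 0.5]
opening: 0.0256
t 8.45 tcp [0.6048 0.1574 0.226 ] F [ 0.5 -0.7  0.5] M [ 0.06 -0.23 -0.  ] open 0.0256 j [ 32.4  16.   -5.9  -0.  -68.2 -39.2]
tool y,z in world [-0.993  0.118  0.002] [ 0.118  0.993 -0.001] x [-0.0025 -0.0012 -1.    ]
shift mm [75.9 -3.  71.5]
```

Run:
```python
from h import *
import h
o=get_obs(); p,R,t=w2c("wrist"); Rt=Ro.from_euler("xyz",o["orientation"],degrees=True).as_matrix()
Rc=R@Rt; tc=R@o["tool_pos"]+t       # tool->cam
for name,pos,X,Y in (("wrist1",[.5681,-.2086,.2268],[.0004,0,-1],[-.406,-.914,0]),("wrist2",[.5769,-.2341,.2332],[.008,-.002,-1],[-.993,.118,-.008])):
    X=np.array(X)/np.linalg.norm(X); Y=np.array(Y)-np.dot(X,Y)*X; Y/=np.linalg.norm(Y); Rn=np.stack([X,Y,np.cross(X,Y)],1)
    R2=Rc@Rn.T; t2=tc-R2@np.array(pos)
    h.w2c=lambda c: (p,R2,t2)
    im=np.load("pics/%s.npz"%name)["im"]; hsv=cv2.cvtColor(im,cv2.COLOR_RGB2HSV).astype(int)
    u0,v0=w2px("wrist",[.576,-.2338,.13]); v,u=np.mgrid[0:420,0:560]; r=np.hypot(u-u0,v-v0)
    m=(r<24)&(hsv[...,1]<110)&(hsv[...,2]>110)
    n,l,s,cc=cv2.connectedComponentsWithStats(m.astype(np.uint8)); i=1+np.argmax(s[1:,4])
    q=np.array([px2w("wrist",x,y,z=.13)[:2] for y,x in np.argwhere(l==i)]); w,V=np.linalg.eigh(np.cov(q.T)); a=np.degrees(np.arctan2(V[1,1],V[0,1]))
    mo=(r<35)&(hsv[...,0]<15)&(hsv[...,1]>150)
    pl=[px2w("wrist",x,y,z=.05)[:2] for y,x in np.argwhere((hsv[...,2]<80)) if abs(np.hypot(*(px2w("wrist",x,y,z=.05)[:2]-[.576,-.2338]))-.065)<.01 and y<215 and r[y,x]<110]
    pl=np.array(pl); pl=pl[pl[:,1]<-.26] if len(pl) else pl
    if len(pl): c,L=pl.mean(0),np.linalg.eigh(np.cov(pl.T))[1][:,1]; print("line",len(pl),c,np.degrees(np.arctan2(c[1]+.2338,c[0]-.576)),np.degrees(np.arctan2(L[1],L[0])))
    print(name,(u0,v0),s[i],cc[i],"bar axis",a,q.mean(0))
```

```text
line 19 [ 0.61174878 -0.28758993] -56.39199018032712 124.77656025405295
wrist1 (np.float64(306.9803561710959), np.float64(187.1540473095749)) [292 166  18  24 181] [300.65745856 177.48066298] bar axis -169.59305593801054 [ 0.58556543 -0.23219073]
line 24 [ 0.612419   -0.28732853] -55.769955067856486 124.63760470812039
wrist2 (np.float64(285.17171697046507), np.float64(205.89954536357547)) [268 186  20  21 162] [277.27777778 196.45061728] bar axis 124.21513715765103 [ 0.58174593 -0.24288718]
```

Bar at −55.8° and line at −55.2° to −56.4°, so the cap is tight. Now the plunger.

```bash
python3 -m pendant '[{"claw":0,"linear":[0,-1.5,36],"twist":0},{"claw":0,"linear":[0,-1.5,26],"twist":0},{"claw":0,"linear":[20,0,0],"twist":0},{"claw":0,"linear":[35,0,0],"twist":0},{"claw":0,"linear":[35,0,0],"twist":0},{"claw":0,"linear":[13,0,0],"twist":0},{"claw":0,"linear":[0,0,0],"twist":0},{"claw":0,"linear":[0,0,0],"twist":0},{"claw":0,"linear":[0,0,0],"twist":0},{"claw":0,"linear":[0,0,0],"twist":0}]'
python3 - <<'E'
from h import *
go([.6163,.228,.074])
im,d=snapshot("wrist"); np.savez("pics/wrist3",im=im,d=d); save("wrist3.png",im,1.2)
im,d=snapshot("side"); save("side3.png",im,5,(160,270,280,380))
E
```

```text
clock: 9.28
tool_pos: [0.617, 0.2174, 0.1261]
orientation: [-55.7, 89.9, 27.5]
force: [0.6, 0.1, 0.1]
opening: 0.0003
t 9.28 tcp [0.617  0.2174 0.1261] F [0.6 0.1 0.1] M [ 0.06 -0.02 -0.02] open 0.0003 j [ 36.5  22.8  -9.7   0.  -57.4 -43.2]
tool y,z in world [-0.993  0.118 -0.002] [0.118 0.993 0.001] x [ 0.0021  0.0011 -1.    ]
shift mm [52.1  2.1 10.4]
```

View pics/side3.png

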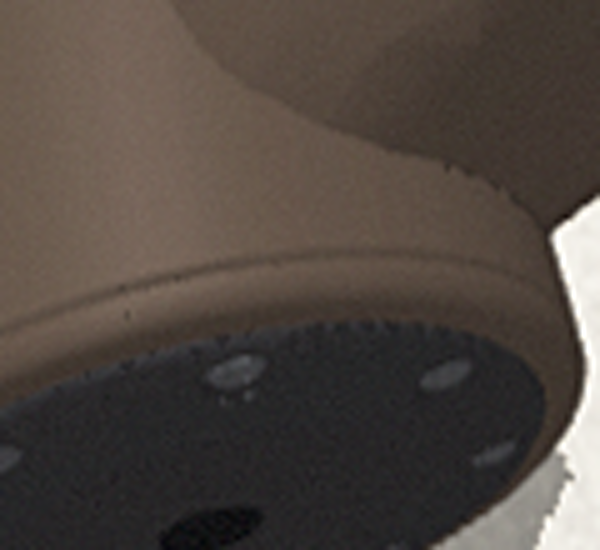

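The side view is blocked by the forearm, so I'll rely on the scene and wrist cameras plus force.

```bash
python3 -m pendant '[{"claw":0,"linear":[0,2,10.4],"twist":0},{"claw":0,"linear":[10,0,0],"twist":0},{"claw":0,"linear":[12,0,0],"twist":0},{"claw":0,"linear":[8,0,0],"twist":0},{"claw":0,"linear":[5,0,0],"twist":0},{"claw":0,"linear":[0,0,0],"twist":0},{"claw":0,"linear":[0,0,0],"twist":0},{"claw":0,"linear":[0,0,0],"twist":0},{"claw":0,"linear":[0,0,0],"twist":0},{"claw":0,"linear":[0,0,0],"twist":0}]'
python3 - <<'E'
from h import *
go([.6163,.228,.074])
im,d=snapshot("scene"); save("scene4.png",im,6,(345,220,445,315))
im,d=snapshot("wrist"); save("wrist4.png",im,1.2)
E
```

```text
clock: 10.22
tool_pos: [0.6156, 0.2277, 0.09]
orientation: [-52.6, 90.0, 30.6]
force: [-0.9, 0.4, 0.0]
opening: 0.0003
t 10.22 tcp [0.6156 0.2277 0.09  ] F [-0.9  0.4  0. ] M [ 0.07 -0.08 -0.03] open 0.0003 j [ 37.3  25.1 -11.4   0.  -53.5 -44.1]
tool y,z in world [-0.993  0.118 -0.001] [0.118 0.993 0.   ] x [ 7.e-04  4.e-04 -1.e+00]
shift mm [16.  -0.6  0.4]
```

View pics/scene4.png

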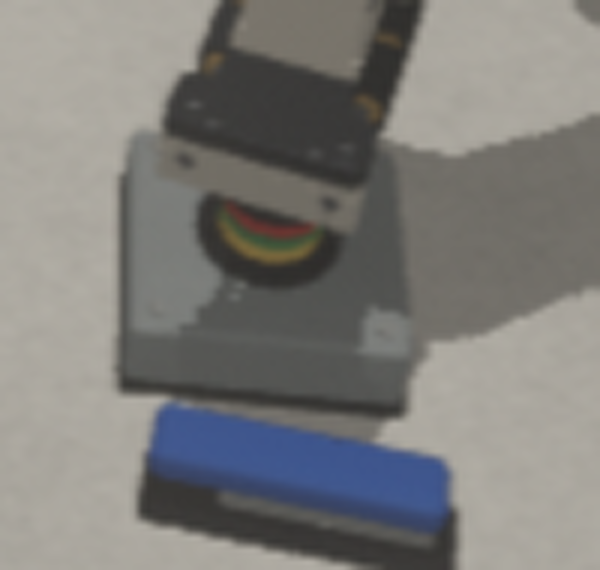

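Bands red, green and yellow are all visible, so the plunger is free. The gripper is over the head and the stapler is clear. Pressing in steps with force checks.

```bash
python3 -m pendant '[{"claw":0,"linear":[2,-0.5,0.4],"twist":0},{"claw":0,"linear":[2,0,0],"twist":0},{"claw":0,"linear":[2,0,0],"twist":0},{"claw":0,"linear":[2,0,0],"twist":0},{"claw":0,"linear":[2,0,0],"twist":0},{"claw":0,"linear":[0,0,0],"twist":0},{"claw":0,"linear":[0,0,0],"twist":0},{"claw":0,"linear":[0,0,0],"twist":0},{"claw":0,"linear":[0,0,0],"twist":0},{"claw":0,"linear":[0,0,0],"twist":0}]'
python3 - <<'E'
from h import *
o=go([.6163,.228,.074])
im,d=snapshot("wrist"); save("wrist5.png",im,1.2)
F=[]
for i in range(6): F.append(get_obs()["force"]); snapshot("scene")
print(np.mean(F,0))
E
```

```text
clock: 11.15
tool_pos: [0.6162, 0.2281, 0.0798]
orientation: [-55.4, 90.0, 27.8]
force: [1.5, 0.2, 4.2]
opening: 0.0004
t 11.15 tcp [0.6162 0.2281 0.0798] F [1.5 0.2 4.2] M [ 0.28 -0.35 -0.04] open 0.0004 j [ 37.3  25.7 -11.9   0.  -52.3 -44. ]
tool y,z in world [-0.993  0.118 -0.001] [0.118 0.993 0.   ] x [ 6.e-04  3.e-04 -1.e+00]
shift mm [ 5.8 -0.1 -0. ]
[1.29945978 1.10919541 3.66887612]
```

View pics/wrist5.png

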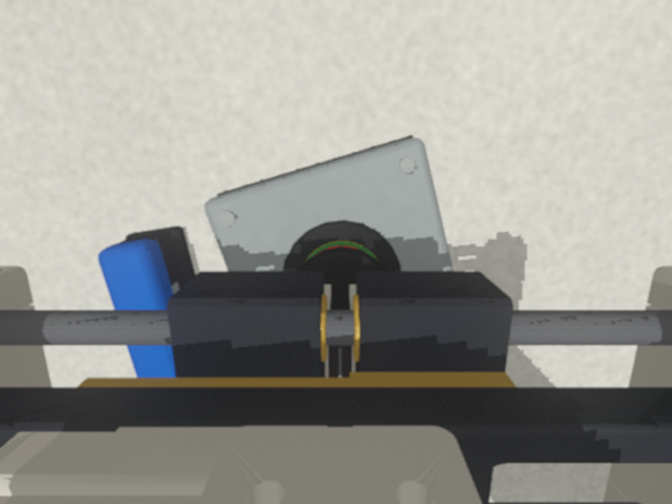

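Fingers are on the head at 3.7 N with 6.2 mm pressed, which matches the spring. The yellow band is gone, and red and green show. Pressing another 5.8 mm, then holding.

```bash
python3 -m pendant '[{"claw":0,"linear":[1.5,0,0],"twist":0},{"claw":0,"linear":[1.5,0,0],"twist":0},{"claw":0,"linear":[1.5,0,0],"twist":0},{"claw":0,"linear":[1.3,0,0],"twist":0},{"claw":0,"linear":[0,0,0],"twist":0},{"claw":0,"linear":[0,0,0],"twist":0},{"claw":0,"linear":[0,0,0],"twist":0},{"claw":0,"linear":[0,0,0],"twist":0},{"claw":0,"linear":[0,0,0],"twist":0},{"claw":0,"linear":[0,0,0],"twist":0}]'
python3 - <<'E'
from h import *
im,d=snapshot("wrist"); save("wrist6.png",im,3,(200,160,360,240))
F=[]
for i in range(8): F.append(np.r_[get_obs()["force"],get_obs()["tool_pos"]]); im,d=snapshot("scene")
print(np.round(np.mean(F,0),4)); go([.6163,.228,.074])
save("scene6.png",im,6,(345,220,445,315))
E
python3 -m pendant '[{"claw":0,"linear":[0,0,0],"twist":0},{"claw":0,"linear":[0,0,0],"twist":0},{"claw":0,"linear":[0,0,0],"twist":0},{"claw":0,"linear":[0,0,0],"twist":0},{"claw":0,"linear":[0,0,0],"twist":0},{"claw":0,"linear":[0,0,0],"twist":0},{"claw":0,"linear":[0,0,0],"twist":0},{"claw":0,"linear":[0,0,0],"twist":0},{"claw":0,"linear":[0,0,0],"twist":0},{"claw":0,"linear":[0,0,0],"twist":0}]'
```

```text
clock: 12.33
tool_pos: [0.6161, 0.228, 0.0739]
orientation: [-62.6, 90.0, 20.6]
force: [1.5, 0.6, 6.2]
opening: 0.0003
[1.3895 1.0676 5.4348 0.6162 0.2281 0.0739]
t 12.78 tcp [0.6162 0.2281 0.0739] F [1.2 1.1 5. ] M [ 0.5  -0.52 -0.03] open 0.0004 j [ 37.3  26.1 -12.2   0.  -51.7 -44.1]
tool y,z in world [-0.993  0.118 -0.   ] [0.118 0.993 0.   ] x [ 5.e-04  2.e-04 -1.e+00]
shift mm [-0.1 -0.2 -0. ]
clock: 13.62
tool_pos: [0.6162, 0.2281, 0.0739]
orientation: [-64.0, 90.0, 19.3]
force: [1.8, -0.2, 5.8]
opening: 0.0007
```

View pics/scene6.png

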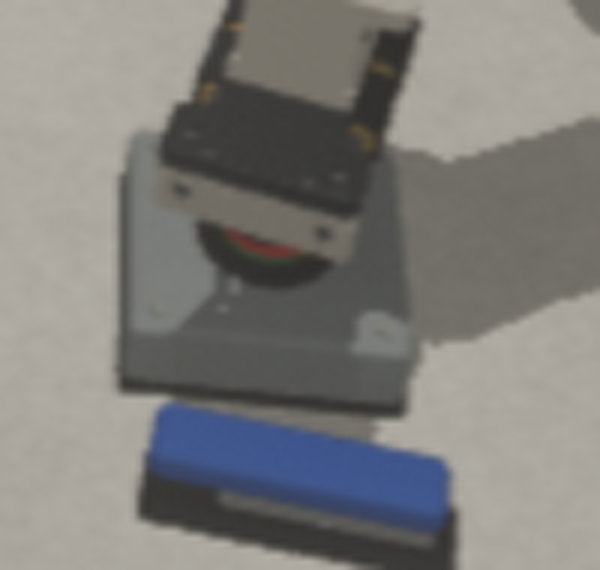

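View pics/wrist6.png

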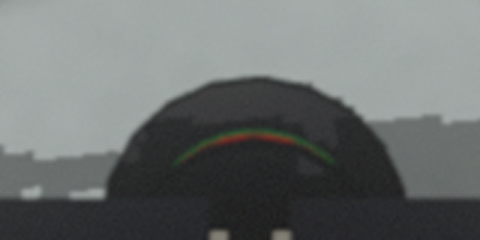

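The scene crop shows red in full at about (265,243) with a thin green strip below it at the collar, and no yellow. The wrist crop also shows red then green at the collar (250,135). The force is 5.4 N at z = 73.9 mm, so this is half-way. I'll hold longer, check all the bystanders, then hand in.

```bash
for i in 1 2 3; do python3 -m pendant '[{"claw":0,"linear":[0,0,0],"twist":0},{"claw":0,"linear":[0,0,0],"twist":0},{"claw":0,"linear":[0,0,0],"twist":0},{"claw":0,"linear":[0,0,0],"twist":0},{"claw":0,"linear":[0,0,0],"twist":0},{"claw":0,"linear":[0,0,0],"twist":0},{"claw":0,"linear":[0,0,0],"twist":0},{"claw":0,"linear":[0,0,0],"twist":0},{"claw":0,"linear":[0,0,0],"twist":0},{"claw":0,"linear":[0,0,0],"twist":0}]' | egrep 'clock|tool_pos|force'; done
python3 - <<'E'
from h import *
im,d=snapshot("scene"); a=np.load("pics/scene.npz")["im"]
for n,(x0,y0,x1,y1) in dict(gel=(248,215,278,265),spare=(315,190,340,222),stapler=(365,285,425,318)).items():
    print(n,"mean abs diff",np.abs(im[y0:y1,x0:x1].astype(int)-a[y0:y1,x0:x1]).mean().round(1))
go([.6163,.228,.074]); print(close_job())
E
```

```text
clock: 14.45
tool_pos: [0.6162, 0.228, 0.0739]
force: [2.1, 0.8, 5.8]
clock: 15.28
tool_pos: [0.6162, 0.2281, 0.0739]
force: [1.8, 1.2, 6.2]
clock: 16.12
tool_pos: [0.6162, 0.228, 0.0739]
force: [0.6, 0.5, 5.4]
gel mean abs diff 10.9
spare mean abs diff 10.3
stapler mean abs diff 9.3
t 16.17 tcp [0.6161 0.2281 0.0739] F [1.3 1.1 4.9] M [ 0.5  -0.52  0.01] open 0.0006 j [ 37.3  26.1 -12.2   0.  -51.7 -44. ]
tool y,z in world [-0.993  0.118 -0.   ] [0.118 0.993 0.   ] x [ 5.e-04  2.e-04 -1.e+00]
shift mm [-0.1 -0.2 -0. ]
the job is handed in; nothing more can be done
None
```

The cap on the larger lamp stand's pot is tight, and the plunger was at half-way when I handed the job in at 16.2 s.

- **Cap:** I turned it clockwise to its stop before touching the plunger. The resisting moment rose from 0.06 to 0.93 N m. Afterwards the white bar read −55.8° and the stand's black line between −55.2° and −56.4°. A first, rougher reading off the picture had put the bar 2–4° short of the line.
- **Plunger:** I pressed it to z = 73.9 mm (12.1 mm in) and held it there for about 4 s up to the hand-in. The averaged spring force was 5.4 N, and single readings were noisy at 4.9–6.2 N. The scene and wrist pictures showed red above green at the collar and no yellow.
- **Bystanders:** The arm's paths kept clear of them, and the stapler looked unmoved in the close-ups. My before/after picture comparison was inconclusive: it gave a similar difference for the gel bottle, spare pot and stapler (9–11 grey levels). I take that for image noise or lighting, but I did not measure a noise baseline or look at the gel bottle and spare pot again at the end.
- **Side camera:** The forearm blocked its view of the switch box, so it could not be used as a check there.

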